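Show where the trowel belongs

ROBOT

A 7-joint arm with a two-finger parallel gripper is mounted at the origin on the work surface. World frame = base frame: x ahead of the robot, y to its left, z up, the work surface at z = 0. Lengths are in m, angles in degrees, forces in N, time in s.
With the tool pointing down it reaches from about 0.425 to 1.025 m from the base axis. Payload 9.4 kg.
Tool frame: the origin (TCP) lies at the very end of the fingers, on their centre line; the grasp point (between the pads) lies behind it (manip.grip_point_offset is the z of the grasp point in the tool frame, in m); z points along the fingers, x is the direction in which the jaws open and shut, and the axes are right-handed (so a half turn about z gives the same grasp; the last joint's range is limited). The gripper opens to 85 mm and grips with 20 to 120 N. Pads are 22 mm wide; open, the fingers measure 114 mm over their backs; the gripper's body (76 mm by 85 mm) begins 54 mm behind the grasp point. The pads swing forward as they close: fully open they stand 13 mm farther back than shut.
Start: joints at [66.709, 34.337, -0.143, 91.639, 0.103, 54.024, -4.572], TCP at [0.235, -0.686, 0.231] pointing down, gripper open.
Joint ranges: [-147.43, 147.43], [-19.82, 112.94], [-74.19, 73.91], [6.32, 146.72], [-59.91, 239.91], [6.04, 106.73], [-150.56, 150.56]. Speed limits (degrees/s): [127.2, 127.2, 172.46, 172.46, 180, 180, 180].

INTERFACE

Orientations are given as a 3x3 rotation matrix whose columns are the frame's x, y, z axes.
In Python, from rig import manip gives the robot as it stands.
- The arm moves only by the tool arm_command, never from a script. Its argument "rows" is a list of rows, each a list of 7 numbers: the turn, a rotation vector about the tool's x, y, z in degrees, then the shift along the tool's x, y, z in mm, then the opening, from 0 (shut) to 1 (fully open). In form: [[ax, ay, az, dx, dy, dz, claw], ...]. A call has exactly 8 rows; each row shifts and turns the commanded pose from where the row before left it, along the tool's axes as they then stand; what a row does not reach is not made up. A row lasts 1/10 s, in which the tool goes at most 50 mm and 8.59 degrees, less where a joint would pass 70% of its speed; a pose out of reach is approached as far as the arm can. A call is refused whole if a number of a shift passes 50 or a number of a turn 8.59, either way. A call with a gripper value outside its range is refused whole. The fingers move at their own pace and stop on an object; "grip_force" is the grip in N (left out, the last holds). Time passes only in rows, so rows that do not move let the fingers close, or fill a call up. It gives the time, the measured TCP pose, the force and the opening at its end, in the units of the state.
- manip.get_obs(): the state, without advancing time (a new reading comes with each control period).
- manip.get_image(name): name is "scene" or "top" or "wrist"; returns the picture (384x512x3 uint8, red, green, blue); there is no depth.
- manip.get_calibration(name): a dict with "fx", "fy", "cx", "cy" (pixels), "R" (3x3) and "t" (3): a world point X has camera coordinates R X + t. Camera axes: x right, y down, z forward; pixel columns grow to the right and rows downward; lengths in m; the calibration is good to about 2 mm. A picture is of the moment at which its call begins: read the wrist's pose just before it. get_calibration takes no time and is no camera call; for the wrist camera it gives the pose at the moment of the call.
- manip.sign_off(): hands the job in, once; it reports no verdict.
The state is a dict: "time": time; "joints": joint angles; "joint_vel": joint speeds; "joint_efforts": joint torques, N m; "tcp_pos": TCP position; "tool_rot": TCP orientation; "ft_force": force on the tool from outside, world axes, zero at the start; "ft_torque": the same for the moment, N m; "grip_width": finger opening in m.
Only numpy, scipy, OpenCV 4.12 (cv2) and the standard library are available. Lean on these libraries where they do the work, as an engineer would, in place of code of your own. Each camera call takes 0.05 s, during which the arm holds its last target. There are 200 camera calls.

TASK

Show the new volunteer where the trowel left out on the ledge belongs. Point at the middle of its blade from just above, fingertips a few centimetres (five at most) over it, and hold there for a good two seconds; then point in the same way from just above at the free pair of pegs on the leaning pegboard, the pair with the painted trowel outline and no tool, hold for a good two seconds and finish still pointing there. Only point: touch nothing, and do not move or pick up the trowel or anything else.

Things in the scene. Friction and masses are not known exactly. Their poses are not given: they have to be found in the camera images.
- ledge: Fixed white laminate ledge, 150 (x) x 960 (y) mm, top 30 mm above the table, one piece with a pine pegboard (420 wide, 320 mm up the slope) behind it that leans back 18 degrees from level, rising away from the robot from 45 mm high (lower edge, 80 mm behind the ledge's centre line) to 144 mm. Origin: middle of the ledge's underside on the table; x away from the robot, y along the ledge.
- trowel: Loose broad hand trowel, stainless blade 75 wide x 140 mm, wooden handle 32 mm thick, 300 mm long in all, lying on the ledge roughly along it. Origin under the middle of the blade on the ledge's top; x towards the blade's tip (75 mm), handle end at x = -225 mm; highest part (handle) 32 mm above the ledge, blade edges 13 mm.
- trowel_blade (a point): Middle of the trowel's blade, on its upper face: the point to point at.
- free_pegs (a point): Midpoint between the outer ends of the free pair of pegs (no tool, grey painted trowel outline): the point to point at; z up. Pegs are steel, 6 mm thick, 35 mm long, square off the board, 28 mm apart in a pair. Four pairs, 80 mm apart, in one row 165 mm up the board (ledge y = -120, -40, 40, 120 mm); the other three carry tools.
- rake: Loose, hanging on one of the four pairs of pegs; any pair in any run. Origin on the board's surface midway between its two pegs, x level and up-board (away from the robot), z up. Red-handled hand rake, 260 mm long, five tines fanning to 70 mm wide above the pegs, tips standing 31 mm off the board.
- pliers: Loose, hanging on one of the four pairs of pegs; any pair in any run. Origin on the board's surface midway between its two pegs, x level and up-board (away from the robot), z up. Combination pliers, 190 mm long, 60 mm wide, 15 mm thick, black grips below the pegs.
- secateurs: Loose, hanging on one of the four pairs of pegs; any pair in any run. Origin on the board's surface midway between its two pegs, x level and up-board (away from the robot), z up. Secateurs, 220 mm long, 75 mm wide, 18 mm thick, black grips below the pegs.
- seed_tray: Fixed black plastic seed tray, 110 x 150 x 50 mm, six cells, held to the ledge's front edge by a steel spring clip whose tail rises 72 mm above the ledge. At one end part of the ledge. Origin: centre of its underside.
- pot: Loose clay pot, 84 mm across, 75 mm high, standing on the ledge at the other end part. Origin: centre of its underside.
- tin: Loose closed tin, 64 mm across, 75 mm high, standing at the ledge's left (+y) end. Origin: centre of its underside.
- dibber: Loose wooden dibber with steel point and T handle, 180 mm long, 23 mm thick, T 50 mm wide, lying along the ledge on the robot's side of the trowel. Origin under its middle; x towards its point.

How it is judged (in metres and radians):
On the way, in this order (a step that is already met when the one before it is completed fails the run):
1. the fingertips point at the middle of the trowel's blade from just above, for 1.5 s (horizontal distance between the grasp point and trowel_blade below 0.03 m and z of the grasp point in the frame of trowel_blade between 0 and 0.095 m), for 1.5 s.
2. then the fingertips point at the free pair of pegs from just above, for 1.5 s (horizontal distance between the grasp point and free_pegs below 0.03 m and z of the grasp point in the frame of free_pegs between 0 and 0.095 m), for 1.5 s.
At the end, for the whole second after the job is handed in: The point between the finger pads is still within 30 mm (seen from above) of the middle of the free pair of pegs and at most 95 mm above their ends (fingertips up to about 75 mm above); the trowel and all other loose things lie within 8 mm of where they were, the trowel at rest (all of step 2 and distance of each of trowel, rake, pliers, secateurs, pot, tin, dibber from where it was at the start of the episode below 0.008 m and linear speed of trowel below 0.02 m/s); the robot touches nothing.
It fails at once if the robot touches the ledge, its pegboard, the trowel or any other listed thing (over 0.5 N) (contact force between any of the fingers, the arm and ledge above 0.5 N or contact force between any of the fingers, the arm and seed_tray above 0.5 N or contact force between any of the fingers, the arm and trowel above 0.5 N or contact force between any of the fingers, the arm and rake above 0.5 N or contact force between any of the fingers, the arm and pliers above 0.5 N or contact force between any of the fingers, the arm and secateurs above 0.5 N or contact force between any of the fingers, the arm and pot above 0.5 N or contact force between any of the fingers, the arm and tin above 0.5 N or contact force between any of the fingers, the arm and dibber above 0.5 N).
It fails at once if the trowel or another loose thing is moved or lifted by more than 8 mm (distance of any of trowel, rake, pliers, secateurs, pot, tin, dibber from where it was at the start of the episode above 0.008 m).
It also fails if it takes over 48 s, if anything falls off the work surface, if the arm or the gripper's body presses on something with over 40 N, if the wrist force passes 120 N, or if a joint passes its speed limit or range.

## Working session

There is one attempt and no reset: what is moved stays moved. The work goes in short steps, Python scripts to look and compute and a tool call to move; the robot and the scene stay as the last step left them, time stands still between calls to the robot, and variables do not carry over. Pictures are saved under pics/ and viewed, about 8 in all and at most 12, crops included, and the job is handed in when it is done.

Besides the shell and the picture viewer there is one more tool, called after "Emit:" as a command line: name --pt "numbers of a row" for each row, then --argument value for the rest. arm_command: Moves the arm, as the interface text tells. Its arguments: {"type":"object","properties":{"rows":{"type":"array"},"grip_force":{"type":"number"}},"required":["rows"]}

```bash
mkdir -p pics
python3 - <<'E'
from rig import manip
import cv2,numpy as np
o=manip.get_obs();print(o['time'],o['tcp_pos'],np.round(o['tool_rot'],3).tolist(),manip.grip_point_offset,o['grip_width'])
for n in("scene","top"):
    im=manip.get_image(n);cv2.imwrite(f"pics/{n}0.png",cv2.resize(im[:,:,::-1],(800,600),interpolation=cv2.INTER_CUBIC))
    c=manip.get_calibration(n);R=np.array(c['R']);print(n,c['fx'],c['cx'],c['cy'],np.round(-R.T@c['t'],3),np.round(R,2).tolist())
E
```

```text
0.0 [ 0.23462241 -0.6855051   0.23043061] [[0.324, -0.946, -0.001], [-0.946, -0.324, 0.001], [-0.002, 0.0, -1.0]] -0.0187 0.08554255756845329
scene 470.385529929209 259.73322022482904 196.54770189675517 [ 1.364 -0.314  1.023] [[0.46, 0.89, -0.01], [0.64, -0.34, -0.69], [-0.62, 0.31, -0.72]]
top 377.8929327058434 262.5869493313041 183.51328524335108 [0.425 0.064 1.307] [[-0.03, -1.0, -0.02], [-0.99, 0.03, -0.12], [0.12, 0.02, -0.99]]
```

View pics/top0.png

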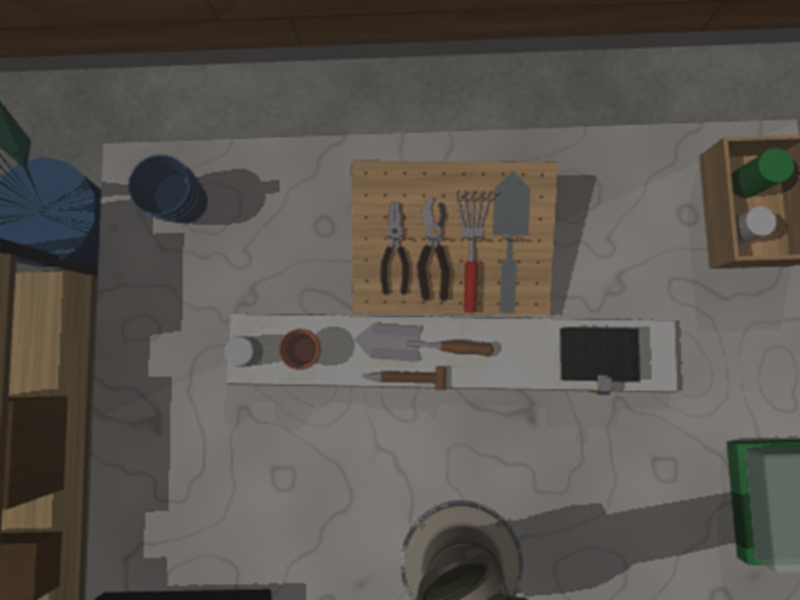

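View pics/scene0.png

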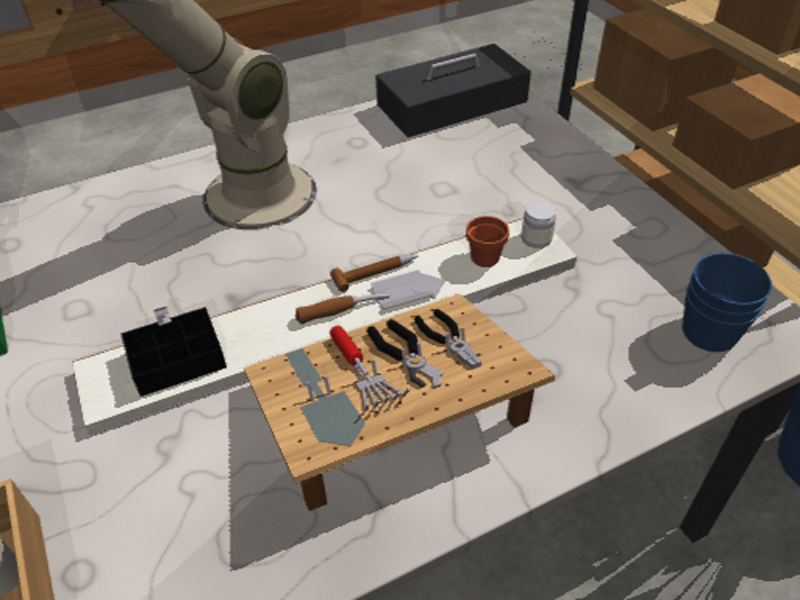

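```bash
cat > h.py <<'E'
from rig import manip
import cv2,numpy as np
def ray(n,u,v,z,c=None):
    c=c or manip.get_calibration(n);R=np.array(c['R']);p=-R.T@np.array(c['t'])
    d=R.T@np.array([(u-c['cx'])/c['fx'],(v-c['cy'])/c['fy'],1]);return p+d*(z-p[2])/d[2]
def proj(n,X,c=None):
    c=c or manip.get_calibration(n);q=np.array(c['R'])@X+np.array(c['t']);return np.array([c['fx']*q[0]/q[2]+c['cx'],c['fy']*q[1]/q[2]+c['cy']])
E
python3 - <<'E'
from h import *
k=1.5625
P=lambda n,u,v,z:ray(n,(u+.5)/k-.5,(v+.5)/k-.5,z)
C=[P("top",*q,.03) for q in((228,384),(231,315),(675,321),(676,390))]
for c in C:print(c.round(4))
yv=(C[0]+C[1]-C[2]-C[3])/2;print('len',np.linalg.norm(yv));yv/=np.linalg.norm(yv);xv=np.array([yv[1],-yv[0],0])
o=np.mean(C,0);o[2]=0;print('ledge',o.round(4),'yaw',np.degrees(np.arctan2(xv[1],xv[0])))
F=o+.2261*xv-.12*yv+[0,0,.1293];print('free',F.round(4))
print('blade top',P("top",390,341,.037).round(4),'tip',P("top",357,341,.035).round(4),'handle end',P("top",494,348,.046).round(4))
print('blade scene',P("scene",408,290,.037).round(4))
print('proj free top',proj("top",F)*k,'scene',proj("scene",F)*k)
print('pegs scene->',P("scene",318,384,.129))
for n,(x,y,w,h) in dict(top=(220,90,120,160),scene=(150,150,150,160)).items():
    im=manip.get_image(n)[y:y+h,x:x+w,::-1];cv2.imwrite(f"pics/{n}c.png",cv2.resize(im,None,fx=3.75,fy=3.75,interpolation=cv2.INTER_CUBIC))
a=cv2.imread("pics/topc.png");b=cv2.imread("pics/scenec.png")
a=a[:, :450];cv2.imwrite("pics/both.png",cv2.resize(np.hstack([a,b]),None,fx=.78,fy=.78))
E
```

```text
[0.3866 0.4899 0.03  ]
[0.5353 0.485  0.03  ]
[ 0.4948 -0.4726  0.03  ]
[ 0.3493 -0.4628  0.03  ]
len 0.9559020632548304
ledge [0.4415 0.0099 0.    ] yaw -2.3314378099805455
free [ 0.6625 -0.1192  0.1293]
blade top [0.4689 0.1384 0.037 ] tip [0.4709 0.2096 0.035 ] handle end [ 0.4477 -0.0822  0.046 ]
blade scene [0.4735 0.1379 0.037 ]
proj free top [512.10551236 239.55065577] scene [316.00993051 377.62691474]
pegs scene-> [ 0.67460058 -0.12138957  0.129     ]
```

View pics/both.png

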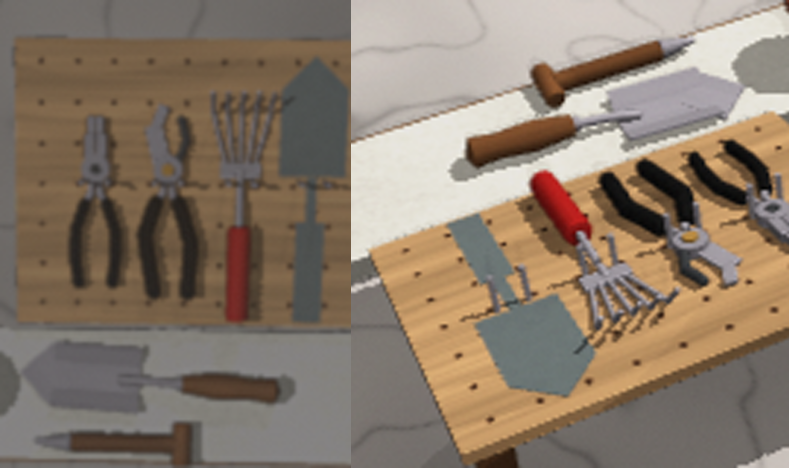

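Top and scene views agree: the free pegs are the rightmost pair (ledge y = -120), top px (508,238). The predicted point projects to scene (316,378), against (317,376) as seen. The blade's middle is at about (0.470, 0.137). I'm shutting the fingers and moving high along an arc.

Emit:
arm_command --pt "0 0 0 -10 -14 0 0" --pt "0 0 0 -20 -28 0 0" --pt "0 0 0 -26 -36 0 0" --pt "0 0 0 -26 -36 0 0" --pt "0 0 0 -26 -36 0 0" --pt "0 0 0 -26 -36 0 0" --pt "0 0 0 -26 -36 0 0" --pt "0 0 0 -20 -28 0 0"

```text
time: 1.0
tcp_pos: [0.415, -0.4306, 0.2314]
tool_rot: [[0.327, -0.945, 0.001], [-0.945, -0.327, 0.001], [-0.001, -0.001, -1.0]]
ft_force: [-0.1, -0.8, -0.4]
grip_width: 0.0001
```

```bash
cat >> h.py <<'E'
def go(T):
    o=manip.get_obs();R=np.array(o['tool_rot']);p=np.array(o['tcp_pos'])
    print(o['time'],'tcp',p.round(4),'j',np.round(o['joints'],1),'z',R[:,2].round(4),'F',np.round(o['ft_force'],1),o['grip_width']);print('tool mm',(R.T@(np.array(T)-p)*1000).round(1))
E
python3 -c "
from h import *
go([.5,-.1,.231]);go([.47,.137,.14])"
```

```text
1.0 tcp [ 0.415  -0.4306  0.2314] j [ 41.5  25.6  -1.2 108.7   0.6  45.7 -31. ] z [ 7.e-04  1.e-03 -1.e+00] F [-0.1 -0.8 -0.4] 0.0001466132391004558
tool mm [-284.7 -188.3    0.8]
1.0 tcp [ 0.415  -0.4306  0.2314] j [ 41.5  25.6  -1.2 108.7   0.6  45.7 -31. ] z [ 7.e-04  1.e-03 -1.e+00] F [-0.1 -0.8 -0.4] 0.0001466132391004558
tool mm [-518.5 -237.2   92. ]
```

Emit:
arm_command --pt "0 0 0 -20 -13 0 0" --pt "0 0 0 -34 -22 0 0" --pt "0 0 0 -34 -22 0 0" --pt "0 0 0 -34 -22 0 0" --pt "0 0 0 -34 -22 0 0" --pt "0 0 0 -34 -22 0 0" --pt "0 0 0 -34 -22 0 0" --pt "0 0 0 -34 -22 0 0"

```text
time: 1.8
tcp_pos: [0.4872, -0.1337, 0.2315]
tool_rot: [[0.325, -0.946, 0.0], [-0.946, -0.325, 0.0], [-0.0, -0.0, -1.0]]
ft_force: [0.8, 0.5, 0.4]
grip_width: -0.0001
```

```bash
python3 -c "
from h import *
go([.47,.137,.16])"
```

```text
1.8 tcp [ 0.4872 -0.1337  0.2315] j [ 11.7  19.4  -3.7 119.9   1.9  40.7 -64.2] z [ 3.e-04  2.e-04 -1.e+00] F [0.8 0.5 0.4] -9.517236021854063e-05
tool mm [-261.6  -71.6   71.5]
```

Emit:
arm_command --pt "0 0 0 -36 -10 0 0" --pt "0 0 0 -40 -11 0 0" --pt "0 0 0 -40 -11 0 0" --pt "0 0 0 -40 -11 0 0" --pt "0 0 0 -36 -10 20 0" --pt "0 0 0 -30 -8 30 0" --pt "0 0 0 -12 -3 20 0" --pt "0 0 0 0 0 0 0"

```text
time: 2.6
tcp_pos: [0.4699, 0.1082, 0.1595]
tool_rot: [[0.329, -0.944, -0.004], [-0.944, -0.329, -0.0], [-0.001, 0.004, -1.0]]
ft_force: [0.8, -0.8, -0.4]
grip_width: -0.0004
```

Run:
```python
from h import *
go([.470,.137,.077])
c=manip.get_calibration("wrist");im=manip.get_image("wrist")[:,:,::-1].copy()
q=proj("wrist",np.array([.470,.137,.037]),c);print(q)
cv2.drawMarker(im,tuple(int(v) for v in q),(0,0,255),0,12)
cv2.imwrite("pics/w1.png",im)
```

```text
2.6 tcp [0.4699 0.1082 0.1595] j [-15.4  24.4  -5.8 126.5   4.7  29.5 -95.6] z [-3.9e-03 -2.0e-04 -1.0e+00] F [ 0.8 -0.8 -0.4] -0.0003762172592834653
tool mm [-27.1  -9.8  82.5]
[227.14457533 172.15268194]
```

View pics/w1.png

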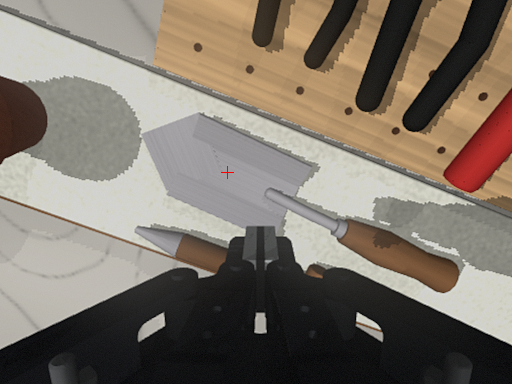

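The marked point (227,172) sits on the blade's middle (tip 144,134; base about 300,195). I'm descending to 40 mm above it.

Emit:
arm_command --pt "0 0 0 -13 -5 0 0" --pt "0 0 0 -14 -5 5 0" --pt "0 0 0 0 0 15 0" --pt "0 0 0 0 0 20 0" --pt "0 0 0 0 0 20 0" --pt "0 0 0 0 0 14 0" --pt "0 0 0 0 0 8 0" --pt "0 0 0 0 0 0 0"

```text
time: 3.45
tcp_pos: [0.4732, 0.1343, 0.0793]
tool_rot: [[0.323, -0.946, 0.0], [-0.946, -0.323, -0.0], [0.0, -0.0, -1.0]]
ft_force: [0.0, -0.1, 0.3]
grip_width: -0.0
```

Emit:
arm_command --pt "0 0 0 0 0 0 0" --pt "0 0 0 0 0 0 0" --pt "0 0 0 0 0 0 0" --pt "0 0 0 0 0 0 0" --pt "0 0 0 0 0 0 0" --pt "0 0 0 0 0 0 0" --pt "0 0 0 0 0 0 0" --pt "0 0 0 0 0 0 0"

```text
time: 4.25
tcp_pos: [0.4729, 0.1344, 0.0792]
tool_rot: [[0.324, -0.946, -0.0], [-0.946, -0.324, -0.0], [-0.0, 0.0, -1.0]]
ft_force: [-0.9, 0.3, 0.1]
grip_width: 0.0002
```

Run:
```python
from h import *
go([.470,.137,.077])
a=manip.get_image("top")[185:265,180:340,::-1];b=manip.get_image("scene")[130:230,180:330,::-1]
cv2.imwrite("pics/chk.png",np.vstack([cv2.resize(a,(560,280)),cv2.resize(b,(560,310))]))
```

```text
4.25 tcp [0.4729 0.1344 0.0792] j [ -19.8   32.9   -3.7  128.9    6.5   18.4 -100.2] z [-2.e-04 -0.e+00 -1.e+00] F [-0.9  0.3  0.1] 0.0001763853659492004
tool mm [-3.4  1.9  2.2]
```

View pics/chk.png

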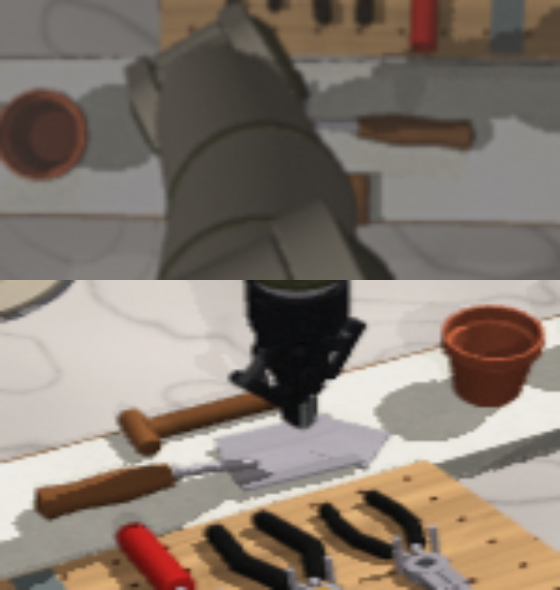

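The fingertips hover over the mid-blade, clear of everything. I'm lowering 5 mm for margin on the 5 cm limit and holding 2.3 s.

Emit:
arm_command --pt "0 0 0 -2 1 5 0" --pt "0 0 0 0 0 0 0" --pt "0 0 0 0 0 0 0" --pt "0 0 0 0 0 0 0" --pt "0 0 0 0 0 0 0" --pt "0 0 0 0 0 0 0" --pt "0 0 0 0 0 0 0" --pt "0 0 0 0 0 0 0"

```text
time: 5.15
tcp_pos: [0.4714, 0.136, 0.0743]
tool_rot: [[0.324, -0.946, 0.0], [-0.946, -0.324, 0.0], [-0.0, -0.0, -1.0]]
ft_force: [0.6, -0.2, 0.2]
grip_width: -0.0001
```

Emit:
arm_command --pt "0 0 0 0 0 0 0" --pt "0 0 0 0 0 0 0" --pt "0 0 0 0 0 0 0" --pt "0 0 0 0 0 0 0" --pt "0 0 0 0 0 0 0" --pt "0 0 0 0 0 0 0" --pt "0 0 0 0 0 0 0" --pt "0 0 0 0 0 0 0"

```text
time: 5.95
tcp_pos: [0.4713, 0.136, 0.0743]
tool_rot: [[0.324, -0.946, -0.0], [-0.946, -0.324, -0.0], [0.0, 0.0, -1.0]]
ft_force: [-0.6, 0.2, -0.5]
grip_width: 0.0004
```

Emit:
arm_command --pt "0 0 0 0 0 0 0" --pt "0 0 0 0 0 0 0" --pt "0 0 0 0 0 0 0" --pt "0 0 0 0 0 0 0" --pt "0 0 0 0 0 0 0" --pt "0 0 0 0 0 0 0" --pt "0 0 0 0 0 0 0" --pt "0 0 0 0 0 0 0"

```text
time: 6.75
tcp_pos: [0.4713, 0.136, 0.0742]
tool_rot: [[0.324, -0.946, -0.0], [-0.946, -0.324, -0.0], [0.0, 0.0, -1.0]]
ft_force: [0.2, -0.1, -0.4]
grip_width: 0.0
```

Emit:
arm_command --pt "0 0 0 0 0 -8 0" --pt "0 0 0 0 0 -20 0" --pt "0 0 0 0 0 -30 0" --pt "0 0 0 0 0 -30 0" --pt "0 0 0 0 0 -30 0" --pt "0 0 0 0 0 -30 0" --pt "0 0 0 0 0 -20 0" --pt "0 0 0 0 0 -8 0"

```text
time: 7.55
tcp_pos: [0.4719, 0.1361, 0.2527]
tool_rot: [[0.324, -0.946, 0.003], [-0.946, -0.324, 0.001], [-0.0, -0.003, -1.0]]
ft_force: [0.3, 0.2, 0.1]
grip_width: 0.0002
```

```bash
python3 -c "
from h import *
go([.6625,-.119,.25])"
```

```text
7.55 tcp [0.4719 0.1361 0.2527] j [-17.5  16.8  -6.6 120.1   2.8  43.  -97. ] z [ 0.0033  0.0012 -1.    ] F [0.3 0.2 0.1] 0.0001629889508787498
tool mm [303.1 -97.8   3.1]
```

Emit:
arm_command --pt "0 0 0 15 -5 0 0" --pt "0 0 0 32 -10 0 0" --pt "0 0 0 44 -14 0 0" --pt "0 0 0 44 -14 0 0" --pt "0 0 0 44 -14 0 0" --pt "0 0 0 44 -14 0 0" --pt "0 0 0 40 -13 0 0" --pt "0 0 0 20 -7 0 0"

```text
time: 8.35
tcp_pos: [0.6501, -0.1065, 0.2492]
tool_rot: [[0.32, -0.947, -0.001], [-0.947, -0.32, -0.001], [0.001, 0.001, -1.0]]
ft_force: [0.0, 0.7, 0.1]
grip_width: 0.0001
```

Run:
```python
from h import *
go([.6625,-.119,.168])
c=manip.get_calibration("wrist");im=manip.get_image("wrist")[:,:,::-1].copy()
q=proj("wrist",np.array([.6625,-.1192,.1293]),c);print(q)
im=cv2.resize(im,(800,600));cv2.drawMarker(im,tuple(int(v*1.5625) for v in q),(0,0,255),0,12)
cv2.imwrite("pics/w2.png",im)
```

```text
8.35 tcp [ 0.6501 -0.1065  0.2492] j [  6.2  28.7  -2.8  99.7   1.8  51.7 -68.7] z [-9.0e-04 -1.4e-03 -1.0e+00] F [0.  0.7 0.1] 0.0001484195103758592
tool mm [15.7 -7.9 81.2]
[278.02383348 175.24404951]
```

View pics/w2.png

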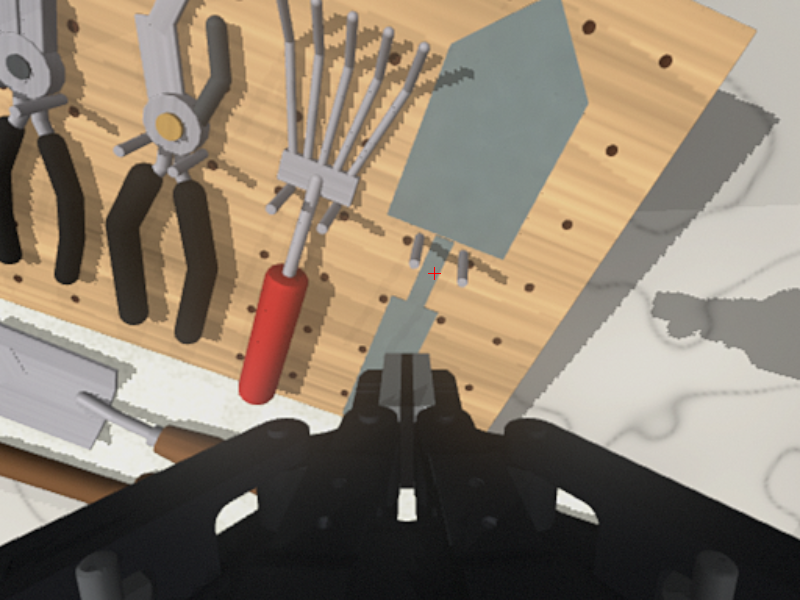

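The peg ends are at (414,262) and (462,281), midpoint (438,271) against my mark (434,274), so about 2–3 mm off. I'm correcting that and descending.

Emit:
arm_command --pt "0 0 0 9 -5 0 0" --pt "0 0 0 8 -5 0 0" --pt "0 0 0 0 0 10 0" --pt "0 0 0 0 0 15 0" --pt "0 0 0 0 0 15 0" --pt "0 0 0 0 0 10 0" --pt "0 0 0 0 0 5 0" --pt "0 0 0 0 0 0 0"

```text
time: 9.2
tcp_pos: [0.6636, -0.1149, 0.1942]
tool_rot: [[0.324, -0.946, -0.002], [-0.946, -0.324, 0.0], [-0.001, 0.002, -1.0]]
ft_force: [-0.1, 0.7, -0.2]
grip_width: -0.0001
```

```bash
python3 -c "
from h import *
go([.6645,-.120,.168])"
```

```text
9.2 tcp [ 0.6636 -0.1149  0.1942] j [  6.8  33.   -2.8 100.6   2.1  46.5 -68.1] z [-1.7e-03  2.0e-04 -1.0e+00] F [-0.1  0.7 -0.2] -7.161179123963778e-05
tool mm [ 5.2  0.7 26.2]
```

Emit:
arm_command --pt "0 0 0 5 0 6 0" --pt "0 0 0 0 0 10 0" --pt "0 0 0 0 0 6 0" --pt "0 0 0 0 0 4 0" --pt "0 0 0 0 0 0 0" --pt "0 0 0 0 0 0 0" --pt "0 0 0 0 0 0 0" --pt "0 0 0 0 0 0 0"

```text
time: 10.0
tcp_pos: [0.6659, -0.1199, 0.1696]
tool_rot: [[0.324, -0.946, 0.001], [-0.946, -0.324, -0.0], [0.0, -0.0, -1.0]]
ft_force: [0.2, -0.2, -0.3]
grip_width: -0.0
```

Emit:
arm_command --pt "0 0 0 0 0 0 0" --pt "0 0 0 0 0 0 0" --pt "0 0 0 0 0 0 0" --pt "0 0 0 0 0 0 0" --pt "0 0 0 0 0 0 0" --pt "0 0 0 0 0 0 0" --pt "0 0 0 0 0 0 0" --pt "0 0 0 0 0 0 0"

```text
time: 10.8
tcp_pos: [0.6657, -0.1198, 0.1692]
tool_rot: [[0.324, -0.946, -0.0], [-0.946, -0.324, 0.0], [-0.0, 0.0, -1.0]]
ft_force: [0.3, -0.2, 0.2]
grip_width: -0.0004
```

Emit:
arm_command --pt "0 0 0 0 0 0 0" --pt "0 0 0 0 0 0 0" --pt "0 0 0 0 0 0 0" --pt "0 0 0 0 0 0 0" --pt "0 0 0 0 0 0 0" --pt "0 0 0 0 0 0 0" --pt "0 0 0 0 0 0 0" --pt "0 0 0 0 0 0 0"

```text
time: 11.6
tcp_pos: [0.6657, -0.1199, 0.1693]
tool_rot: [[0.324, -0.946, -0.0], [-0.946, -0.324, 0.0], [-0.0, 0.0, -1.0]]
ft_force: [0.0, 0.6, -0.4]
grip_width: 0.0001
```

Emit:
arm_command --pt "0 0 0 0 0 0 0" --pt "0 0 0 0 0 0 0" --pt "0 0 0 0 0 0 0" --pt "0 0 0 0 0 0 0" --pt "0 0 0 0 0 0 0" --pt "0 0 0 0 0 0 0" --pt "0 0 0 0 0 0 0" --pt "0 0 0 0 0 0 0"

```text
time: 12.4
tcp_pos: [0.6657, -0.1199, 0.1693]
tool_rot: [[0.324, -0.946, -0.0], [-0.946, -0.324, -0.0], [-0.0, 0.0, -1.0]]
ft_force: [0.1, 0.5, 0.0]
grip_width: 0.0001
```

Run:
```python
from h import *
go([.6645,-.120,.168])
b=manip.get_image("scene")[140:290,140:340,::-1]
cv2.imwrite("pics/end.png",cv2.resize(b,(800,600)))
```

```text
12.4 tcp [ 0.6657 -0.1199  0.1693] j [  7.2  34.7  -2.8 101.4   2.3  43.9 -67.8] z [-1.e-04 -0.e+00 -1.e+00] F [0.1 0.5 0. ] 0.00013115528047966235
tool mm [-0.2  1.2  1.3]
```

View pics/end.png

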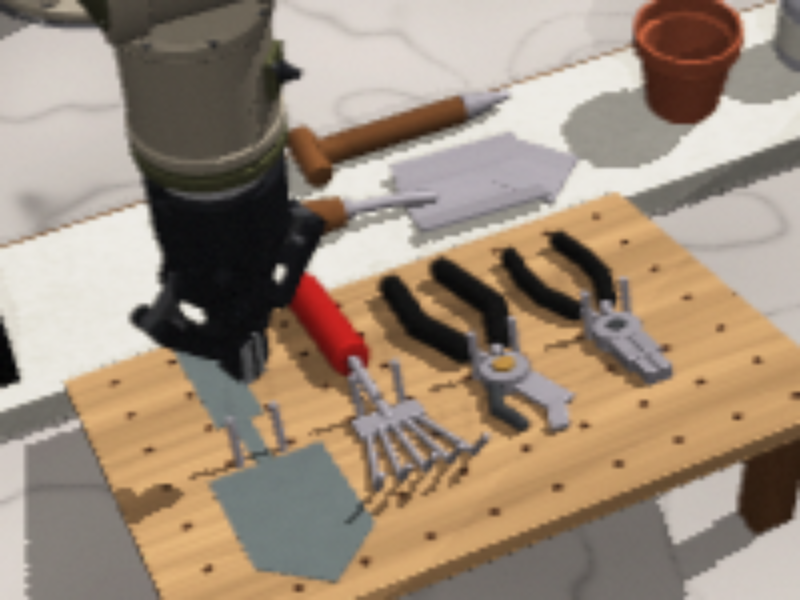

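The fingertips (250,375) are just above the free peg ends (232,410; 275,405), clear of the rake, and nothing has moved. I'm handing in.

```bash
python3 -c "
from rig import manip
print(manip.sign_off())"
```

```text
the job is handed in; nothing more can be done
None
```

The arm pointed at the middle of the trowel's blade, then at the free pair of pegs, and I handed the job in with it still pointing there. The hand-in gave no verdict.

- **Trowel blade:** With the fingers shut, the arm held for about 3.3 s, the last 2.4 s at about 37 mm above my estimate of the blade's middle. It was within 2 mm sideways of that estimate.
- **Free pegs:** The free pair is the rightmost, with the painted trowel outline. The arm held about 40 mm above the peg ends for more than 2.4 s.
- **Last checks:** At 12.4 s the fingertips were about 1–2 mm from the corrected peg position and the wrist force was only noise (under 1 N). The last scene picture showed the fingers clear of the pegs and rake, with nothing in view visibly moved. The seed tray and tin were mostly outside that crop.
- **One disagreement:** The pegs' position worked out from the ledge's corners and the wrist picture differed by 2–3 mm. I corrected for that before descending.

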